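Shut the vial away under the sticking slide cover

ROBOT

A 6-joint arm with a two-finger parallel gripper is mounted at the origin on a cart in front of the work surface, level with it; the furniture and walls round the work are solid. World frame = base frame: x ahead of the robot, y to its left, z up, the work surface at z = 0. Lengths are in m, angles in degrees, forces in N, time in s.
With the tool pointing down it reaches from about 0.3 to 0.75 m from the base axis. Payload 8.5 kg.
Tool frame: the origin (TCP) lies between the finger pads; the fingertips stand 17 mm ahead of it and the grasp point (between the pads) lies 2 mm behind it; z points along the fingers, y is the direction in which the jaws open and shut (so a half turn about z gives the same grasp; the last joint's range is limited). The gripper opens to 85 mm and grips with 20 to 120 N. Pads are 22 mm wide; open, the fingers measure 114 mm over their backs; the gripper's body (76 mm by 85 mm) begins 54 mm behind the grasp point. The pads swing forward as they close: fully open they stand 13 mm farther back than shut.
Start: joints at [-89.399, 21.807, 74.336, -0, 83.858, -12.336], TCP at [0.123, -0.536, 0.248] pointing down, gripper open.
Joint ranges: [-178.18, 178.18], [-50.72, 133.34], [12.68, 142.11], [-81.47, 261.47], [9.98, 163.14], [-165.26, 165.26]. Speed limits (degrees/s): [136.94, 136.94, 180, 180, 180, 180].

INTERFACE

Orientations are given as a 3x3 rotation matrix whose columns are the frame's x, y, z axes.
In Python, from rig import readout, eyes, env gives the robot as it stands.
- The arm moves only by the tool arm_command, never from a script. Its argument "rows" is text: rows parted by semicolons, each of 7 numbers parted by spaces: the closure, from 0 (fully open) to 1 (shut), then the shift along the tool's x, y, z in mm, then the turn, a rotation vector about the tool's x, y, z in degrees. In form: grip dx dy dz rx ry rz; .... A call has 1 to 5 rows; each row shifts and turns the commanded pose from where the row before left it, along the tool's axes as they then stand; what a row does not reach is not made up. A row lasts 1/12 s, in which the tool goes at most 41.7 mm and 7.16 degrees, less where a joint would pass 70% of its speed; a pose out of reach is approached as far as the arm can. A call with a gripper value outside its range is refused whole. The fingers move at their own pace and stop on an object; "squeeze" is the grip in N (left out, the last holds). Time passes only in rows, so rows that do not move let the fingers close. It gives the time, the measured TCP pose, the force and the opening at its end, in the units of the state.
- readout.observe(): the state, without advancing time (a new reading comes with each control period).
- eyes.get_image(name): name is "side" or "top"; returns the picture (400x640x3 uint8, red, green, blue); there is no depth.
- eyes.camera_model(name): a dict with "mtx" (3x3 intrinsics, pixels), "k1" (the pictures are not rectified: a ray, as slopes to the right and down, at radius r is drawn at 1 + k1 r^2 times it, then the intrinsics apply), "view" (4x4, takes a point from world to camera coordinates). Camera axes: x right, y up, looking along -z (the intrinsics and any distortion apply to the point x, -y, -z); pixel columns grow to the right and rows downward; lengths in m; the calibration is good to about 2 mm. A picture is of the moment at which its call begins. camera_model takes no time and is no camera call.
- env.close_job(): hands the job in, once; it reports no verdict.
The state is a dict: "time_s": time; "q": joint angles; "qvel": joint speeds; "joint_efforts": joint torques, N m; "position": TCP position; "tool_rot": TCP orientation; "ft_force": force on the tool from outside, world axes, zero at the start; "wrist_torque": the same for the moment, N m; "grip_width": finger opening in m.
Only numpy, scipy, OpenCV 4.12 (cv2) and the standard library are available. Lean on these libraries where they do the work, as an engineer would, in place of code of your own. Each camera call takes 0.05 s, during which the arm holds its last target. There are 200 camera calls.

TASK

Stand the white-capped vial upright in the pocket inside the open white box, then slide the box's cover fully shut over it. The cover sticks: it skews and jams if one end runs ahead, so work it along with short pushes on its two steel pins in turn. Once it is home, press first its left end and then its right end firmly against the rubber buffers, each with about 15 newtons for half a second, and never lean on the cover with more than 25. Leave the timer, the tape roll and the amber bottle where they are.

Things in the scene. Friction and masses are not known exactly. Their poses are not given: they have to be found in the camera images.
- vial: glass vial with a white cap, 24 mm diameter, 56 mm tall, about 25 g, standing upright and loose on the worktop to the robot's right of the box. Origin at the centre of its underside, z up its axis.
- vial_box: low white storage box, fixed to the worktop, 202 x 266 x 79 mm. Origin on the worktop under it; its x axis is the way the cover slides shut (away from the robot), y left, z up; walls reach x = -112 to 90 mm, y = -133 to 133 mm. A fixed hood, top 79 mm high, covers x = -112 to -40 mm; the guide channels, tops 78 mm high, cover y beyond 105 mm. The cover closes against two buffers on the far wall, faces at x = 80 mm.
- pocket (a point): centre of the bottom of the vial's pocket, x = 55, y = 0, z = 4 mm of the box. The pocket is a round hole 28 mm wide in a grey block whose top is at z = 26 mm; a seated vial ends at z = 60 mm, 6 mm under the cover. It lies in the open part between the cover's front edge and the far wall, 44 to 50 mm long (x) and 188 mm wide (y).
- cover: grey sliding plate, 124 (x) x 205 mm (y), top 73 mm above the worktop, 0.28 to 0.5 kg, captive in the channels by a 60 mm shoe at each side with under 1 mm play. Origin at the middle of its front (far) edge, 7 mm below its top; x the way it closes, y left. Slides freely at 2 to 6 N; pushed at one pin, that end runs ahead 3 to 15 mm, then jams; a push on the other pin, about as hard as the one that jammed it (6 to 18 N), frees it.
- pin_left (a point): top of the left (+y) upright steel pin of the cover, 12 mm diameter, 18 mm tall above the plate (top 91 mm above the worktop), 80 mm left of the cover's middle and 30 mm behind its front edge. Push on the side that faces the robot.
- pin_right (a point): top of the right (-y) upright steel pin, the same, 80 mm right of the cover's middle.
- edge_left (a point): point on the top of the cover's front edge, 30 mm straight ahead of the left pin's axis; in the box's frame its x is 30 to 36 mm (and a little skew) at the start, 80 mm when home.
- edge_right (a point): the same ahead of the right pin.
- timer: small white bench timer, 58 x 66 x 20 mm, lying on the worktop; bystander. Origin at the centre of its underside.
- tape_roll: roll of tape lying flat, 90 mm diameter, 18 mm high; bystander. Origin at the centre of its underside.
- bottle_amber: reagent bottle with black cap, 56 mm diameter, 114 mm tall, left of the box; bystander. Origin at the centre of its underside.
- buffer_left: small black rubber buffer on the inside of the box's far wall, 3 x 30 x 12 mm, straight ahead of the cover's left pin; the left end of the front edge rests on it when home. Origin at its centre, x = 81.5, y = 80, z = 70 mm of the box; its face is 1.5 mm nearer the robot. Stiff: 20 N sink it about 1 mm. Some of a push is lost to friction in the channels; 6 N or more must reach the buffer.
- buffer_right: the same on the right (y = -80 mm), ahead of the right pin.
There are look-alikes about, which are no part of the job. Of the things like the vial, leave any that is blue or green; of the rest the smaller one is meant.

How it is judged:
By the outcome, as a careful person would: the job done as asked, in the order asked, and still so for the second after the job is handed in, with the robot touching nothing.
It also fails if it takes over 72 s, if anything falls off the work surface, if the arm or the gripper's body presses on something with over 40 N, if the wrist force passes 120 N, or if a joint passes its speed limit or range.

## Working session

There is one attempt and no reset: what is moved stays moved. The work goes in short steps, Python scripts to look and compute and a tool call to move; the robot and the scene stay as the last step left them, time stands still between calls to the robot, and variables do not carry over. Pictures are saved under pics/ and viewed, about 8 in all and at most 12, crops included, and the job is handed in when it is done.

Besides the shell and the picture viewer there is one more tool, called after "Request:" by a JSON object that holds its "method" and its "body", one argument or row to a line. arm_command: Moves the arm, as the interface text tells. Its arguments: {"type":"object","properties":{"rows":{"type":"string"},"squeeze":{"type":"number"}},"required":["rows"]}

```bash
ls; mkdir -p pics; cat > h.py <<'E'
import numpy as np, cv2
from rig import readout, eyes, env
def proj(n,P):
    m=eyes.camera_model(n);P=np.atleast_2d(P).astype(float);V=np.array(m["view"])
    c=P@V[:3,:3].T+V[:3,3];s=np.c_[c[:,0],-c[:,1]]/-c[:,2:3]
    s=s*(1+m["k1"]*(s**2).sum(1,keepdims=True))
    K=np.array(m["mtx"]);return (np.c_[s,np.ones(len(s))]@K.T)[:,:2]
def ray(n,uv):
    m=eyes.camera_model(n);K=np.array(m["mtx"]);d=np.linalg.solve(K,[uv[0],uv[1],1])[:2];s=d.copy()
    for _ in range(30): s=d/(1+m["k1"]*(s@s))
    V=np.array(m["view"]);R=V[:3,:3];return -R.T@V[:3,3],R.T@np.array([s[0],-s[1],-1])
def atz(n,uv,z):
    o,d=ray(n,uv);return o+d*(z-o[2])/d[2]
def save(n,f,img=None):
    im=eyes.get_image(n) if img is None else img
    cv2.imwrite(f,np.ascontiguousarray(im[...,::-1]));return im
E
python3 - <<'E'
from h import *
for n in("side","top"):
    im=save(n,f"pics/{n}0.png");m=eyes.camera_model(n);o,d=ray(n,(320,200));print(n,o,d,m["k1"],m["mtx"])
s=readout.observe();print(s)
E
```

```text
pics
side [ 0.37172801 -1.23079685  0.70922593] [ 0.08676921  0.89547751 -0.43658182] -0.03117296611491097 [[444.69834047   0.         318.75647312]
 [  0.         444.69834047 199.03153505]
 [  0.           0.           1.        ]]
top [0.27110087 0.05550169 1.12954433] [ 0.17035541 -0.00299886 -0.98544921] -0.05672005805138259 [[378.20415968   0.         316.59637707]
 [  0.         378.20415968 197.09216045]
 [  0.           0.           1.        ]]
{'time_s': 0.1, 'q': array([-8.93962839e+01,  2.18372286e+01,  7.43803873e+01, -1.58506453e-03,
        8.38595283e+01, -1.23353801e+01]), 'qvel': array([-0.10153175, -0.05162396, -0.24434723, -0.02879277,  0.15907468,
        0.02859438]), 'joint_efforts': array([ 3.76233380e-03, -4.49217474e+01, -2.31654078e+01, -1.88793406e-04,
        3.71965813e-03, -4.39025627e-06]), 'position': array([ 0.12314549, -0.53577512,  0.24777273]), 'tool_rot': array([[ 9.74607970e-01,  2.23918073e-01, -4.16910879e-05],
       [ 2.23917925e-01, -9.74607075e-01,  1.34605557e-03],
       [ 2.60773740e-04, -1.32121187e-03, -9.99999093e-01]]), 'ft_force': array([ 0.72223667,  0.11059628, -0.02280376]), 'wrist_torque': array([0.03283709, 0.00354691, 0.04643822]), 'grip_width': 0.08510398008277702}
```

View pics/top0.png

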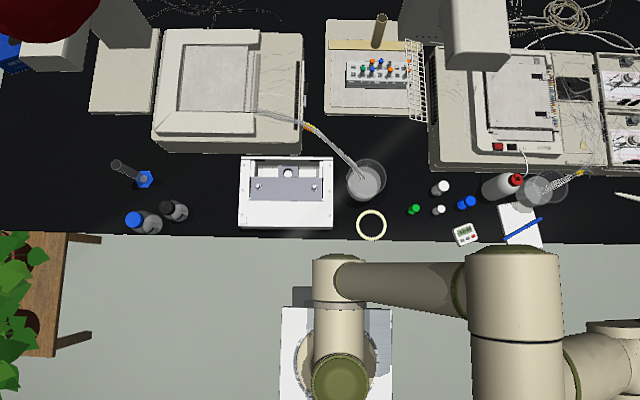

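View pics/side0.png

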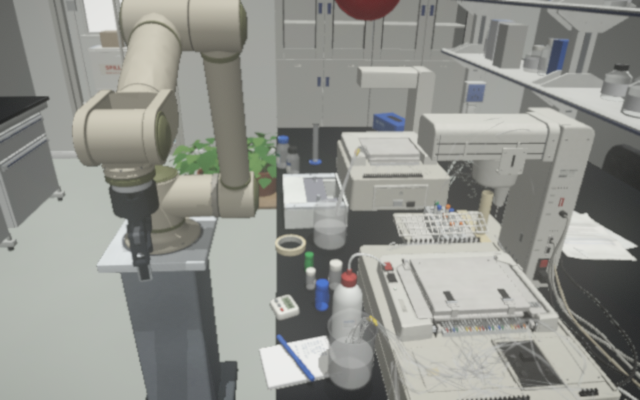

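The top view shows the box at (240-333, 156-229), its pins near (258,187) and (314,187), and the pocket near (288,172). Candidates like the vial are white at (438,210), white at (441,188), green at (414,209) and blue (465,203). Blue and green are ruled out. Of the two white ones, (438,210) looks smaller, and in the side view it's the one at (311,278), against (336,272). I'll confirm in one enlarged crop.

```bash
python3 - <<'E'
import cv2,numpy as np
t=cv2.imread('pics/top0.png');s=cv2.imread('pics/side0.png')
a=cv2.resize(t[150:235,235:340],None,fx=5,fy=5,interpolation=cv2.INTER_CUBIC)  #525x425
b=cv2.resize(t[172:222,400:450],None,fx=5,fy=5,interpolation=cv2.INTER_CUBIC) #250
c=cv2.resize(s[247:317,297:347],None,fx=5,fy=5,interpolation=cv2.INTER_CUBIC)#250x350
o=np.zeros((600,780,3),np.uint8);o[:425,:525]=a;o[:250,530:]=b;o[250:600,530:]=c
cv2.imwrite('pics/crop1.png',o)
E
```

```text
(no output)
```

View pics/crop1.png

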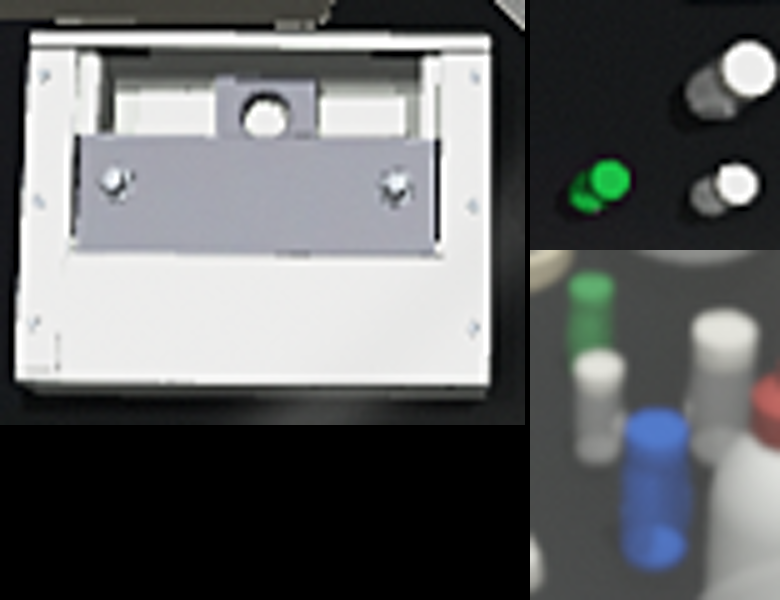

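The crop confirms it: the front white vial at crop (738,185) is smaller than the one at (748,70). The box, pins and pocket are clear too. Next I compute poses.

```bash
cat >> h.py <<'E'
def tri(a,b):
    (o1,d1),(o2,d2)=ray("top",a),ray("side",b)
    A=np.c_[d1,-d2];t=np.linalg.lstsq(A,o2-o1,rcond=None)[0];return (o1+d1*t[0]+o2+d2*t[1])/2,np.linalg.norm(o1+d1*t[0]-o2-d2*t[1])
E
python3 - <<'E'
from h import *
from scipy.optimize import least_squares
np.set_printoptions(precision=4,suppress=True)
C=lambda x,y:(235+(x+.5)/5-.5,150+(y+.5)/5-.5)
v=(400+(738.5-530)/5-.5,172+185.5/5-.5); w=(297+70.5/5-.5,247+(363.5-250)/5-.5)
print("vial top cam",atz("top",v,.056),"side",atz("side",w,.056),tri(v,w))
B=np.array([[.09,.133,.079],[.09,-.133,.079],[-.112,.133,.078],[-.112,-.133,.078]])
uv=np.array([C(30,33),C(491,38),C(15,382),C(490,384)])
def T(p,B):
    c,s=np.cos(p[2]),np.sin(p[2]);return np.c_[p[0]+c*B[:,0]-s*B[:,1],p[1]+s*B[:,0]+c*B[:,1],B[:,2]]
r=least_squares(lambda p:(proj("top",T(p,B))-uv).ravel(),[.45,.1,0]);p=r.x;print(p,np.degrees(p[2]),r.fun)
inv=lambda P:np.array([[np.cos(p[2]),np.sin(p[2])],[-np.sin(p[2]),np.cos(p[2])]])@(P[:2]-p[:2])
for n,u,z in[("pinL",C(117,178),.091),("pinR",C(397,180),.091),("edgeL",C(78,134),.073),("edgeR",C(436,141),.073),("hole",C(267,118),.026)]:
    P=atz("top",u,z);print(n,P,"box",inv(P)*1e3)
print("pocket",T(p,np.array([[.055,0,.004]])))
print("side proj",proj("side",T(p,B)))
im=cv2.imread('pics/top0.png')
for n,z in [("tape",.018),("timer",.02)]:
    print(n,atz("top",(371,225) if n=="tape" else (466,235),z))
print("amber",atz("top",(174,205),.114),"blue",atz("top",(133,218),.11))
for n,u,z in [("beaker",(368,170),.12),("bigwhite",(441,188),.07),("green",(414,209),.05),("blue",(466,202),.07)]: print(n,atz("top",u,z))
E
```

```text
vial top cam [ 0.4395 -0.2979  0.056 ] side [ 0.4425 -0.2919  0.056 ] (array([ 0.4406, -0.2969,  0.0592]), np.float64(0.003097105834479412))
[0.4878 0.1499 0.0153] 0.8755137733760363 [ 0.0302 -0.0083 -0.0479 -0.4266 -0.0856 -0.0104  0.1025  0.4147]
pinL [0.4888 0.2275 0.091 ] box [ 2.1632 77.5303]
pinR [0.4912 0.0701 0.091 ] box [  2.1844 -79.9233]
edgeL [0.5179 0.2543 0.073 ] box [ 31.6653 103.8852]
edgeR [0.5184 0.0485 0.073 ] box [  29.0174 -101.8657]
hole [0.5413 0.1499 0.026 ] box [53.4181 -0.8241]
pocket [[0.5428 0.1508 0.004 ]]
side proj [[335.9416 173.3918]
 [347.1953 205.4507]
 [281.3391 174.8219]
 [283.4032 207.5648]]
tape [ 0.3919 -0.1     0.018 ]
timer [ 0.3679 -0.3814  0.02  ]
amber [0.4234 0.4524 0.114 ] blue [0.3851 0.5658 0.11  ]
beaker [ 0.5324 -0.0778  0.12  ]
bigwhite [ 0.4972 -0.2948  0.07  ]
green [ 0.4375 -0.2203  0.05  ]
blue [ 0.458  -0.3659  0.07  ]
```

Request:
{"method": "arm_command", "body": {
  "rows": "0.5 0 0 0 0 0 6; 0.5 0 0 0 0 0 6; 0.5 32 -23.4 0 0 0 0; 0.5 32 -23.4 0 0 0 0; 0.5 32 -23.4 0 0 0 0",
  "squeeze": 25
}}

```text
time_s: 0.52
position: [0.2186, -0.4632, 0.2478]
tool_rot: [[1.0, 0.015, -0.0], [0.015, -1.0, 0.001], [-0.0, -0.001, -1.0]]
ft_force: [0.8, -1.1, 0.1]
grip_width: 0.0427
```

Request:
{"method": "arm_command", "body": {
  "rows": "0.5 32 -23.4 0 0 0 0; 0.5 32 -23.4 0 0 0 0; 0.5 32 -23.4 0 0 0 0; 0.5 32 -23.4 0 0 0 0; 0.5 32 -23.4 0 0 0 0"
}}

```text
time_s: 0.93
position: [0.3772, -0.3431, 0.2481]
tool_rot: [[1.0, 0.016, -0.0], [0.016, -1.0, 0.0], [-0.0, -0.0, -1.0]]
ft_force: [0.2, -0.8, 0.3]
grip_width: 0.0426
```

Request:
{"method": "arm_command", "body": {
  "rows": "0.5 32 -23.4 0 0 0 0; 0.5 32 -23.4 0 0 0 0; 0.5 0 0 20 0 0 0; 0.5 0 0 0 0 0 0"
}}

```text
time_s: 1.27
position: [0.4397, -0.2945, 0.2254]
tool_rot: [[1.0, 0.02, -0.004], [0.02, -1.0, 0.004], [-0.004, -0.004, -1.0]]
ft_force: [-0.3, 0.8, -1.6]
grip_width: 0.0426
```

Request:
{"method": "arm_command", "body": {
  "rows": "0.5 0 2 30 0 0 0; 0.5 0 0 30 0 0 0; 0.5 0 0 30 0 0 0; 0.5 0 0 30 0 0 0; 0.5 0 0 30 0 0 0"
}}

```text
time_s: 1.68
position: [0.4384, -0.2997, 0.0775]
tool_rot: [[1.0, 0.015, -0.0], [0.015, -1.0, -0.0], [-0.0, 0.0, -1.0]]
ft_force: [0.3, -0.0, -0.5]
grip_width: 0.0426
```

Request:
{"method": "arm_command", "body": {
  "rows": "0.5 0 0 26 0 0 0; 0.5 0 0 3 0 0 0; 0.5 0 0 0 0 0 0; 0.5 0 0 0 0 0 0"
}}

```text
time_s: 2.02
position: [0.4394, -0.2998, 0.0507]
tool_rot: [[1.0, 0.015, 0.001], [0.015, -1.0, -0.001], [0.001, 0.001, -1.0]]
ft_force: [-0.2, 0.3, 0.6]
grip_width: 0.0426
```

```bash
python3 - <<'E'
from h import *
t=save("top","pics/t1.png");s=save("side","pics/s1.png")
u=proj("top",[[.44,-.297,.056]])[0].astype(int);w=proj("side",[[.44,-.297,.04]])[0].astype(int)
f=lambda a,c,k:cv2.resize(a[c[1]-k:c[1]+k,c[0]-k:c[0]+k],(390,390),interpolation=cv2.INTER_CUBIC)
save("","pics/c2.png",np.hstack([f(t,u,35),f(s,w,35)]));print(u,w,readout.observe()["position"])
E
```

```text
[440 208] [309 275] [ 0.43976596 -0.29970434  0.05110558]
```

View pics/c2.png

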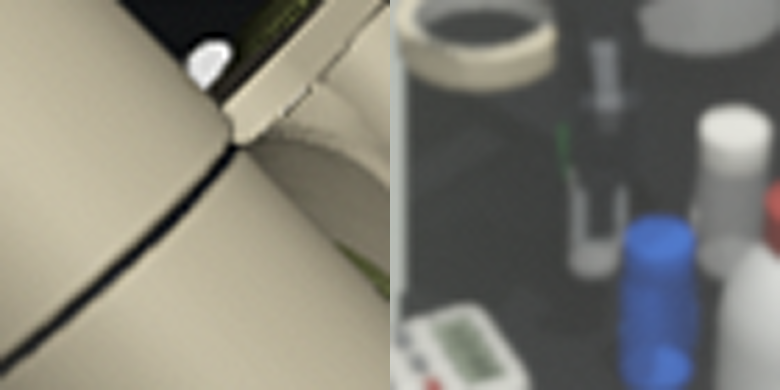

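In the side crop, the finger at (604,210) is centred on the vial at (600,240) once I allow for parallax. I'll lower 5 mm and grip.

Request:
{"method": "arm_command", "body": {
  "rows": "0.5 0 0 5 0 0 0; 0.5 0 0 0 0 0 0; 0.8 0 0 0 0 0 0; 0.8 0 0 0 0 0 0; 0.8 0 0 0 0 0 0",
  "squeeze": 25
}}

```text
time_s: 2.53
position: [0.4394, -0.2988, 0.0446]
tool_rot: [[1.0, 0.016, 0.0], [0.016, -1.0, -0.0], [0.0, 0.0, -1.0]]
ft_force: [-0.0, 0.6, 2.8]
grip_width: 0.0229
```

Request:
{"method": "arm_command", "body": {
  "rows": "0.8 0 0 0 0 0 0; 0.8 0 0 0 0 0 0; 0.8 0 0 0 0 0 0"
}}

```text
time_s: 2.78
position: [0.4394, -0.2988, 0.0446]
tool_rot: [[1.0, 0.016, 0.0], [0.016, -1.0, -0.0], [0.0, 0.0, -1.0]]
ft_force: [0.2, 1.8, 5.2]
grip_width: 0.023
```

Request:
{"method": "arm_command", "body": {
  "rows": "0.8 0 0 -10 0 0 0; 0.8 0 0 -25 0 0 0; 0.8 0 0 -30 0 0 0; 0.8 0 0 -30 0 0 0; 0.8 0 0 -25 0 0 0"
}}

```text
time_s: 3.2
position: [0.4393, -0.2989, 0.1669]
tool_rot: [[1.0, 0.016, 0.001], [0.016, -1.0, -0.001], [0.001, 0.001, -1.0]]
ft_force: [0.7, -0.9, -0.1]
grip_width: 0.0232
```

Request:
{"method": "arm_command", "body": {
  "rows": "0.8 -4 -15 0 0 0 0; 0.8 -4 -30 0 0 0 0; 0.8 -4 -33 0 0 0 0; 0.8 0 -33 0 0 0 0; 0.8 0 -33 0 0 0 0"
}}

```text
time_s: 3.62
position: [0.4244, -0.1538, 0.1648]
tool_rot: [[1.0, 0.015, 0.0], [0.015, -1.0, -0.0], [0.0, 0.0, -1.0]]
ft_force: [0.6, 0.4, -0.2]
grip_width: 0.0231
```

Request:
{"method": "arm_command", "body": {
  "rows": "0.8 0 -33 0 0 0 0; 0.8 0 -33 0 0 0 0; 0.8 0 -33 0 0 0 0; 0.8 0 -33 0 0 0 0; 0.8 0 -33 0 0 0 0"
}}

```text
time_s: 4.03
position: [0.4219, 0.0114, 0.1649]
tool_rot: [[1.0, 0.016, 0.0], [0.016, -1.0, -0.0], [0.0, 0.0, -1.0]]
ft_force: [1.4, 0.3, -1.0]
grip_width: 0.0232
```

Request:
{"method": "arm_command", "body": {
  "rows": "0.8 0 -33 0 0 0 0; 0.8 0 -33 0 0 0 0; 0.8 0 -33 0 0 0 0; 0.8 0 -25 0 0 0 0; 0.8 0 -15 0 0 0 0"
}}

```text
time_s: 4.45
position: [0.4195, 0.1512, 0.1648]
tool_rot: [[1.0, 0.018, 0.0], [0.018, -1.0, 0.0], [0.0, -0.0, -1.0]]
ft_force: [0.4, 0.1, 0.2]
grip_width: 0.0226
```

Request:
{"method": "arm_command", "body": {
  "rows": "0.8 20 0 0 0 0 0; 0.8 30 0 0 0 0 0; 0.8 30 0 0 0 0 0; 0.8 20 0 0 0 0 0; 0.8 0 0 0 0 0 0"
}}

```text
time_s: 4.87
position: [0.5231, 0.1502, 0.1644]
tool_rot: [[1.0, 0.016, 0.002], [0.016, -1.0, -0.0], [0.002, 0.0, -1.0]]
ft_force: [-1.3, -0.2, -0.4]
grip_width: 0.0232
```

Request:
{"method": "arm_command", "body": {
  "rows": "0.8 18 -0.5 20 0 0 0; 0.8 1 0 15 0 0 0; 0.8 0 0 0 0 0 0; 0.8 0 0 0 0 0 0"
}}

```text
time_s: 5.2
position: [0.5382, 0.1513, 0.1293]
tool_rot: [[1.0, 0.016, -0.002], [0.016, -1.0, -0.0], [-0.002, 0.0, -1.0]]
ft_force: [1.0, -0.3, 0.4]
grip_width: 0.0232
```

```bash
python3 - <<'E'
from h import *
t=save("top","pics/t2.png");s=save("side","pics/s2.png")
w=proj("side",[[.543,.151,.07]])[0].astype(int);u=proj("top",[[.543,.151,.07]])[0].astype(int)
f=lambda a,c,k:cv2.resize(a[c[1]-k:c[1]+k,c[0]-k:c[0]+k],(390,390),interpolation=cv2.INTER_CUBIC)
save("","pics/c3.png",np.hstack([f(t,u,50),f(s,w,35)]));print(u,w,readout.observe()["position"])
E
```

```text
[286 168] [331 190] [0.53877107 0.15143699 0.13052948]
```

View pics/c3.png

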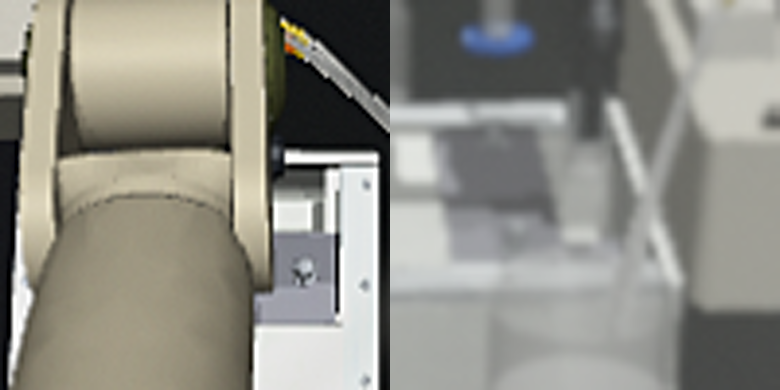

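The side crop shows the vial upright in the jaws, with its bottom at crop (580,240), over the gap. The cover's right pin shows at (303,270) in the top crop. I'll lower under force watch.

Request:
{"method": "arm_command", "body": {
  "rows": "0.8 3 1 15 0 0 0; 0.8 0 0 15 0 0 0; 0.8 0 0 15 0 0 0; 0.8 0 0 8 0 0 0; 0.8 0 0 0 0 0 0"
}}

```text
time_s: 5.72
position: [0.5413, 0.1504, 0.0758]
tool_rot: [[1.0, 0.016, -0.002], [0.016, -1.0, -0.0], [-0.002, 0.0, -1.0]]
ft_force: [-0.3, 0.5, 0.4]
grip_width: 0.023
```

Request:
{"method": "arm_command", "body": {
  "rows": "0.8 0 0 0 0 0 0; 0.8 0 0 3 0 0 0; 0.8 0 0 3 0 0 0; 0.8 0 0 2 0 0 0; 0.8 0 0 0 0 0 0"
}}

```text
time_s: 6.13
position: [0.5418, 0.1504, 0.0682]
tool_rot: [[1.0, 0.016, -0.0], [0.016, -1.0, -0.0], [-0.0, 0.0, -1.0]]
ft_force: [-0.3, 0.3, -0.8]
grip_width: 0.0233
```

Request:
{"method": "arm_command", "body": {
  "rows": "0.8 0 0 3 0 0 0; 0.8 0 0 3 0 0 0; 0.8 0 0 3 0 0 0; 0.8 0 0 3 0 0 0; 0.8 0 0 0 0 0 0"
}}

```text
time_s: 6.55
position: [0.5419, 0.1506, 0.0557]
tool_rot: [[1.0, 0.016, -0.0], [0.016, -1.0, 0.0], [-0.0, -0.0, -1.0]]
ft_force: [1.1, 2.6, -1.8]
grip_width: 0.0237
```

Request:
{"method": "arm_command", "body": {
  "rows": "0.8 0 0 3 0 0 0; 0.8 0 0 2 0 0 0; 0.8 0 0 1.5 0 0 0; 0.8 0 0 0 0 0 0"
}}

```text
time_s: 6.88
position: [0.5422, 0.1507, 0.0497]
tool_rot: [[1.0, 0.016, 0.0], [0.016, -1.0, 0.0], [0.0, -0.0, -1.0]]
ft_force: [1.4, 3.1, -1.1]
grip_width: 0.0229
```

Request:
{"method": "arm_command", "body": {
  "rows": "0.8 0.4 -0.8 0 0 0 0; 0.8 0 0 1 0 0 0; 0.8 0 0 0.5 0 0 0; 0.8 0 0 0 0 0 0"
}}

```text
time_s: 7.22
position: [0.5423, 0.1511, 0.0486]
tool_rot: [[1.0, 0.016, 0.0], [0.016, -1.0, -0.0], [0.0, 0.0, -1.0]]
ft_force: [-0.4, -0.3, 3.6]
grip_width: 0.0231
```

Request:
{"method": "arm_command", "body": {
  "rows": "0.5 0 0 0 0 0 0; 0.5 0 0 0 0 0 0; 0.5 0 0 0 0 0 0; 0.4 0 0 0 0 0 0; 0.4 0 0 0 0 0 0"
}}

```text
time_s: 7.63
position: [0.5423, 0.1512, 0.0482]
tool_rot: [[1.0, 0.016, -0.0], [0.016, -1.0, -0.0], [-0.0, 0.0, -1.0]]
ft_force: [-0.1, -0.2, -0.3]
grip_width: 0.051
```

Request:
{"method": "arm_command", "body": {
  "rows": "0.4 0 0 -10 0 0 0; 0.4 0 0 -20 0 0 0; 0.4 0 0 -30 0 0 0; 0.4 0 0 -30 0 0 0; 0.4 0 0 -20 0 0 0"
}}

```text
time_s: 8.05
position: [0.5428, 0.1513, 0.1618]
tool_rot: [[1.0, 0.016, 0.003], [0.016, -1.0, 0.0], [0.003, -0.0, -1.0]]
ft_force: [0.9, -1.1, 0.7]
grip_width: 0.0515
```

Request:
{"method": "arm_command", "body": {
  "rows": "1 -30 0 0 0 0 0; 1 -40 0 0 0 0 0; 1 -40 0 0 0 0 0; 1 -20 0 0 0 0 0; 1 0 0 0 0 0 0"
}}

```text
time_s: 8.47
position: [0.4084, 0.1493, 0.1591]
tool_rot: [[1.0, 0.017, -0.002], [0.017, -1.0, -0.0], [-0.002, 0.0, -1.0]]
ft_force: [0.7, -0.1, -0.6]
grip_width: -0.0004
```

```bash
python3 - <<'E'
from h import *
t=save("top","pics/t3.png");s=save("side","pics/s3.png")
f=lambda a,x,y,w,h,k:cv2.resize(a[y:y+h,x:x+w],None,fx=k,fy=k,interpolation=cv2.INTER_CUBIC)
A=f(t,235,150,105,60,7);B=f(s,275,160,105,25,7);save("","pics/c4.png",np.vstack([A,B]));
st=readout.observe();print(st["time_s"],st["position"],st["grip_width"],st["ft_force"])
E
```

```text
8.5667 [0.41259811 0.1491724  0.15930807] 3.8059337888633714e-06 [ 0.02181135 -0.47308592  0.07080544]
```

View pics/c4.png

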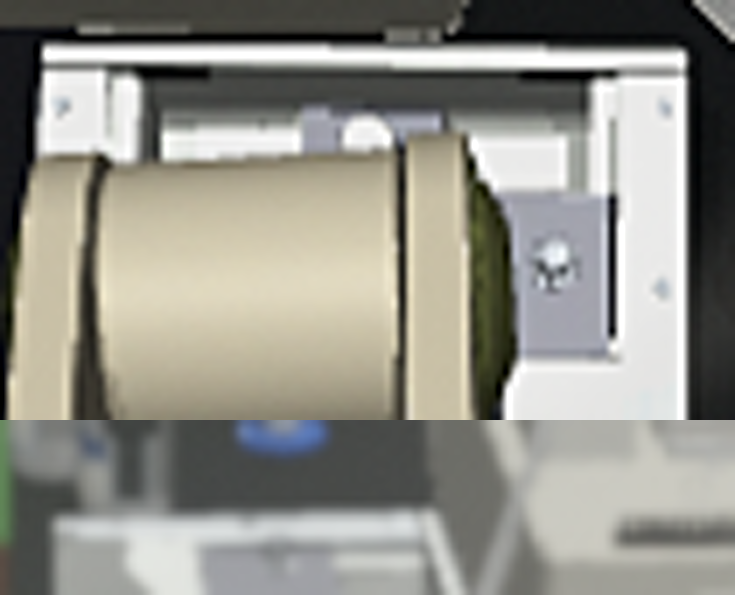

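The top crop shows the vial's cap centred in the pocket at (367,130), and the seating depth matches by force, with TCP z 0.0486. Now I bring the shut fingers behind the right pin.

Request:
{"method": "arm_command", "body": {
  "rows": "1 10 26 0 0 0 0; 1 15 26 0 0 0 0; 1 15 27 0 0 0 0; 1 0 0 20 0 0 0; 1 0 0 20 0 0 0"
}}

```text
time_s: 8.98
position: [0.4565, 0.069, 0.1185]
tool_rot: [[1.0, 0.014, 0.004], [0.014, -1.0, -0.0], [0.004, 0.001, -1.0]]
ft_force: [-0.8, 0.3, -0.1]
grip_width: -0.0002
```

Request:
{"method": "arm_command", "body": {
  "rows": "1 0 0 12 0 0 0; 1 0 0 5 0 0 0; 1 0 0 2 0 0 0; 1 0 0 0 0 0 0; 1 0 0 0 0 0 0"
}}

```text
time_s: 9.4
position: [0.4544, 0.0707, 0.1]
tool_rot: [[1.0, 0.016, 0.001], [0.016, -1.0, -0.0], [0.001, 0.0, -1.0]]
ft_force: [-0.7, -0.8, 0.3]
grip_width: -0.0001
```

```bash
python3 - <<'E'
from h import *
st=readout.observe();print(st["time_s"],st["position"],st["ft_force"])
s=save("side","pics/s4.png");cv2.imwrite("pics/c5.png",cv2.resize(cv2.imread("pics/s4.png")[140:240,260:380],None,fx=6,fy=6,interpolation=cv2.INTER_CUBIC))
E
```

```text
9.4 [0.45439633 0.07074644 0.09998586] [-0.65573544 -0.82163495  0.34816336]
```

View pics/c5.png

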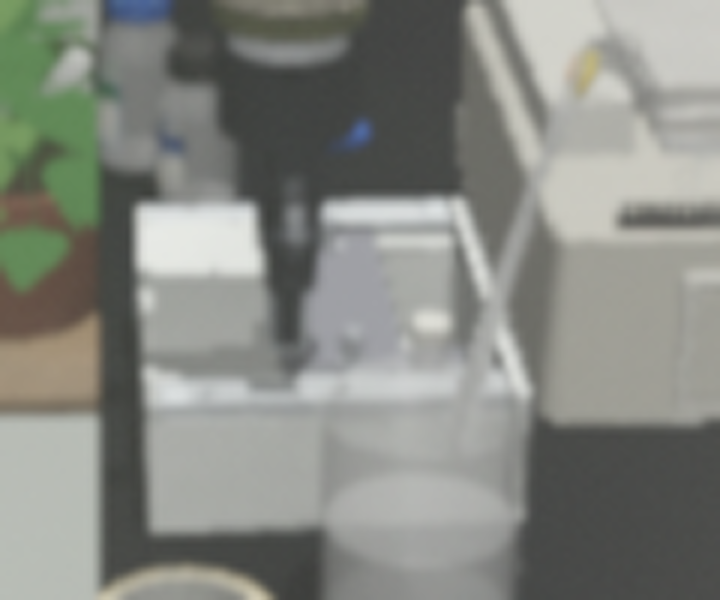

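The side crop shows the finger tip at (290,345), just behind the right pin at (350,340), and the vial cap standing at (432,322). I'll creep into contact.

Request:
{"method": "arm_command", "body": {
  "rows": "1 12 0 0 0 0 0; 1 4 0 0 0 0 0; 1 1.5 0 0 0 0 0; 1 1.5 0 0 0 0 0; 1 0 0 0 0 0 0"
}}

```text
time_s: 9.87
position: [0.4726, 0.0711, 0.0995]
tool_rot: [[1.0, 0.016, 0.0], [0.016, -1.0, -0.0], [0.0, 0.0, -1.0]]
ft_force: [0.7, 0.1, -0.3]
grip_width: -0.0
```

Request:
{"method": "arm_command", "body": {
  "rows": "1 1 0 0 0 0 0; 1 0 0 0 0 0 0"
}}

```text
time_s: 10.03
position: [0.4734, 0.0711, 0.0993]
tool_rot: [[1.0, 0.016, -0.0], [0.016, -1.0, 0.0], [-0.0, -0.0, -1.0]]
ft_force: [-0.3, 0.0, 0.2]
grip_width: 0.0001
```

Request:
{"method": "arm_command", "body": {
  "rows": "1 1 0 0 0 0 0; 1 0 0 0 0 0 0"
}}

```text
time_s: 10.2
position: [0.4742, 0.0711, 0.0993]
tool_rot: [[1.0, 0.016, -0.001], [0.016, -1.0, 0.0], [-0.001, -0.0, -1.0]]
ft_force: [-2.2, -0.2, 1.5]
grip_width: 0.0002
```

Request:
{"method": "arm_command", "body": {
  "rows": "1 1 0 0 0 0 0; 1 0 0 0 0 0 0"
}}

```text
time_s: 10.37
position: [0.4755, 0.0712, 0.0993]
tool_rot: [[1.0, 0.016, -0.001], [0.016, -1.0, 0.0], [-0.001, -0.0, -1.0]]
ft_force: [-2.7, 0.2, 2.6]
grip_width: 0.0003
```

Request:
{"method": "arm_command", "body": {
  "rows": "1 1 0 0 0 0 0; 1 0 0 0 0 0 0"
}}

```text
time_s: 10.53
position: [0.4767, 0.0712, 0.0993]
tool_rot: [[1.0, 0.016, -0.0], [0.016, -1.0, 0.0], [-0.0, -0.0, -1.0]]
ft_force: [-1.9, 0.6, 0.8]
grip_width: -0.0001
```

Request:
{"method": "arm_command", "body": {
  "rows": "1 -7 0 0 0 0 0; 1 0 -40 0 0 0 0; 1 0 -40 0 0 0 0; 1 0 -40 0 0 0 0; 1 0 -40 0 0 0 0"
}}

```text
time_s: 10.95
position: [0.4668, 0.2326, 0.0995]
tool_rot: [[1.0, 0.016, 0.001], [0.016, -1.0, 0.0], [0.001, -0.0, -1.0]]
ft_force: [0.7, -0.1, -0.9]
grip_width: -0.0003
```

Request:
{"method": "arm_command", "body": {
  "rows": "1 2 0 0 0 0 0; 1 1 0 0 0 0 0; 1 0 0 0 0 0 0"
}}

```text
time_s: 11.2
position: [0.4701, 0.2307, 0.0993]
tool_rot: [[1.0, 0.017, 0.0], [0.017, -1.0, -0.0], [0.0, 0.0, -1.0]]
ft_force: [-0.1, -0.1, 0.3]
grip_width: -0.0
```

Request:
{"method": "arm_command", "body": {
  "rows": "1 1 0 0 0 0 0; 1 1 0 0 0 0 0; 1 0 0 0 0 0 0"
}}

```text
time_s: 11.45
position: [0.4725, 0.2301, 0.0994]
tool_rot: [[1.0, 0.015, 0.0], [0.015, -1.0, 0.0], [0.0, -0.0, -1.0]]
ft_force: [-0.5, -0.2, -0.3]
grip_width: 0.0
```

Request:
{"method": "arm_command", "body": {
  "rows": "1 1 0 0 0 0 0; 1 1 0 0 0 0 0; 1 0 0 0 0 0 0"
}}

```text
time_s: 11.7
position: [0.4738, 0.2307, 0.0992]
tool_rot: [[1.0, 0.016, -0.001], [0.016, -1.0, -0.0], [-0.001, 0.0, -1.0]]
ft_force: [-0.9, -1.2, 0.6]
grip_width: 0.0004
```

Request:
{"method": "arm_command", "body": {
  "rows": "1 1 0 0 0 0 0; 1 1 0 0 0 0 0; 1 0 0 0 0 0 0"
}}

```text
time_s: 11.95
position: [0.4757, 0.231, 0.0992]
tool_rot: [[1.0, 0.016, -0.001], [0.016, -1.0, -0.0], [-0.001, 0.0, -1.0]]
ft_force: [-3.6, -1.4, 1.3]
grip_width: -0.0002
```

Request:
{"method": "arm_command", "body": {
  "rows": "1 1 0 0 0 0 0; 1 0 0 0 0 0 0"
}}

```text
time_s: 12.12
position: [0.4766, 0.231, 0.0991]
tool_rot: [[1.0, 0.017, -0.001], [0.017, -1.0, -0.001], [-0.002, 0.001, -1.0]]
ft_force: [-3.9, -3.4, 1.0]
grip_width: 0.0002
```

Request:
{"method": "arm_command", "body": {
  "rows": "1 -7 0 0 0 0 0; 1 0 40 0 0 0 0; 1 0 40 0 0 0 0; 1 0 40 0 0 0 0; 1 0 40 0 0 0 0"
}}

```text
time_s: 12.53
position: [0.4727, 0.0698, 0.0996]
tool_rot: [[1.0, 0.017, 0.002], [0.017, -1.0, 0.0], [0.002, -0.0, -1.0]]
ft_force: [0.2, -0.6, -0.0]
grip_width: 0.0002
```

Request:
{"method": "arm_command", "body": {
  "rows": "1 3 0 0 0 0 0; 1 1.5 0 0 0 0 0; 1 1.5 0 0 0 0 0; 1 0 0 0 0 0 0"
}}

```text
time_s: 12.87
position: [0.4787, 0.0722, 0.0993]
tool_rot: [[1.0, 0.018, 0.0], [0.018, -1.0, 0.0], [0.0, -0.0, -1.0]]
ft_force: [0.1, 0.3, -0.9]
grip_width: -0.0
```

Request:
{"method": "arm_command", "body": {
  "rows": "1 1.5 0 0 0 0 0; 1 1.5 0 0 0 0 0; 1 0 0 0 0 0 0"
}}

```text
time_s: 13.12
position: [0.4817, 0.072, 0.0992]
tool_rot: [[1.0, 0.018, -0.0], [0.018, -1.0, 0.0], [-0.0, -0.0, -1.0]]
ft_force: [-1.5, 0.4, -0.3]
grip_width: -0.0001
```

Request:
{"method": "arm_command", "body": {
  "rows": "1 -7 0 0 0 0 0; 1 0 -39 0 0 0 0; 1 0 -39.5 0 0 0 0; 1 0 -40 0 0 0 0; 1 0 -40 0 0 0 0"
}}

```text
time_s: 13.53
position: [0.4716, 0.2315, 0.0995]
tool_rot: [[1.0, 0.016, 0.001], [0.016, -1.0, 0.001], [0.001, -0.001, -1.0]]
ft_force: [0.8, 0.3, 0.2]
grip_width: -0.0001
```

Request:
{"method": "arm_command", "body": {
  "rows": "1 3 0 0 0 0 0; 1 1.5 0 0 0 0 0; 1 1.5 0 0 0 0 0; 1 1 0 0 0 0 0; 1 0 0 0 0 0 0"
}}

```text
time_s: 13.95
position: [0.4791, 0.2287, 0.0993]
tool_rot: [[1.0, 0.015, -0.001], [0.015, -1.0, 0.0], [-0.001, -0.0, -1.0]]
ft_force: [-2.0, 0.5, -0.1]
grip_width: -0.0
```

Request:
{"method": "arm_command", "body": {
  "rows": "1 1.5 0 0 0 0 0; 1 1.5 0 0 0 0 0; 1 0 0 0 0 0 0"
}}

```text
time_s: 14.2
position: [0.4824, 0.2291, 0.0993]
tool_rot: [[1.0, 0.015, 0.0], [0.015, -1.0, -0.0], [0.0, 0.0, -1.0]]
ft_force: [-0.6, -0.8, -0.3]
grip_width: -0.0
```

Request:
{"method": "arm_command", "body": {
  "rows": "1 1 0 0 0 0 0; 1 0 0 0 0 0 0"
}}

```text
time_s: 14.37
position: [0.4832, 0.2294, 0.0993]
tool_rot: [[1.0, 0.016, -0.0], [0.016, -1.0, -0.0], [-0.0, 0.0, -1.0]]
ft_force: [-0.9, -0.1, 0.1]
grip_width: -0.0
```

Request:
{"method": "arm_command", "body": {
  "rows": "1 -7 0 0 0 0 0; 1 0 39 0 0 0 0; 1 0 40 0 0 0 0; 1 0 40 0 0 0 0; 1 0 40 0 0 0 0"
}}

```text
time_s: 14.78
position: [0.4783, 0.0694, 0.0996]
tool_rot: [[1.0, 0.017, 0.001], [0.017, -1.0, -0.0], [0.001, 0.0, -1.0]]
ft_force: [1.3, -0.3, 0.5]
grip_width: -0.0002
```

Request:
{"method": "arm_command", "body": {
  "rows": "1 3 0 0 0 0 0; 1 2 0 0 0 0 0; 1 1.5 0 0 0 0 0; 1 1.5 0 0 0 0 0; 1 0 0 0 0 0 0"
}}

```text
time_s: 15.2
position: [0.4865, 0.072, 0.0992]
tool_rot: [[1.0, 0.018, -0.0], [0.018, -1.0, -0.0], [-0.0, 0.0, -1.0]]
ft_force: [-1.1, 0.2, 0.5]
grip_width: -0.0002
```

Request:
{"method": "arm_command", "body": {
  "rows": "1 1.5 0 0 0 0 0; 1 1.5 0 0 0 0 0; 1 0 0 0 0 0 0"
}}

```text
time_s: 15.45
position: [0.4898, 0.0714, 0.0993]
tool_rot: [[1.0, 0.017, 0.0], [0.017, -1.0, 0.0], [0.0, -0.0, -1.0]]
ft_force: [-0.4, 0.1, -0.2]
grip_width: 0.0002
```

Request:
{"method": "arm_command", "body": {
  "rows": "1 -7 0 0 0 0 0; 1 0 -40 0 0 0 0; 1 0 -40 0 0 0 0; 1 0 -40 0 0 0 0; 1 0 -40 0 0 0 0"
}}

```text
time_s: 15.87
position: [0.4796, 0.2325, 0.0996]
tool_rot: [[1.0, 0.016, 0.001], [0.016, -1.0, 0.001], [0.001, -0.001, -1.0]]
ft_force: [1.3, -0.7, -0.2]
grip_width: -0.0002
```

Request:
{"method": "arm_command", "body": {
  "rows": "1 3 0 0 0 0 0; 1 2 0 0 0 0 0; 1 1.5 0 0 0 0 0; 1 1.5 0 0 0 0 0; 1 0 0 0 0 0 0"
}}

```text
time_s: 16.28
position: [0.4883, 0.2298, 0.0993]
tool_rot: [[1.0, 0.015, -0.0], [0.015, -1.0, 0.0], [-0.0, -0.0, -1.0]]
ft_force: [-1.7, 0.6, -0.5]
grip_width: 0.0001
```

Request:
{"method": "arm_command", "body": {
  "rows": "1 1.5 0 0 0 0 0; 1 1.5 0 0 0 0 0; 1 0 0 0 0 0 0"
}}

```text
time_s: 16.53
position: [0.4914, 0.2303, 0.0993]
tool_rot: [[1.0, 0.015, 0.0], [0.015, -1.0, -0.0], [0.0, 0.0, -1.0]]
ft_force: [-1.5, 0.3, -0.1]
grip_width: 0.0003
```

Request:
{"method": "arm_command", "body": {
  "rows": "1 -7 0 0 0 0 0; 1 0 40 0 0 0 0; 1 0 40 0 0 0 0; 1 0 40 0 0 0 0; 1 0 40 0 0 0 0"
}}

```text
time_s: 16.95
position: [0.4862, 0.0693, 0.0996]
tool_rot: [[1.0, 0.017, 0.001], [0.017, -1.0, -0.0], [0.001, 0.0, -1.0]]
ft_force: [2.0, 0.0, -0.3]
grip_width: -0.0
```

Request:
{"method": "arm_command", "body": {
  "rows": "1 3 0 0 0 0 0; 1 2 0 0 0 0 0; 1 1.5 0 0 0 0 0; 1 1.5 0 0 0 0 0; 1 0 0 0 0 0 0"
}}

```text
time_s: 17.37
position: [0.4945, 0.072, 0.0992]
tool_rot: [[1.0, 0.018, -0.0], [0.018, -1.0, -0.0], [-0.0, 0.0, -1.0]]
ft_force: [-0.9, -0.8, -0.3]
grip_width: 0.0002
```

Request:
{"method": "arm_command", "body": {
  "rows": "1 1.5 0 0 0 0 0; 1 1.5 0 0 0 0 0; 1 0 0 0 0 0 0"
}}

```text
time_s: 17.62
position: [0.4978, 0.0715, 0.0993]
tool_rot: [[1.0, 0.017, 0.0], [0.017, -1.0, 0.0], [0.0, -0.0, -1.0]]
ft_force: [-1.5, 0.1, -0.6]
grip_width: -0.0003
```

Request:
{"method": "arm_command", "body": {
  "rows": "1 -7 0 0 0 0 0; 1 0 -40 0 0 0 0; 1 0 -40 0 0 0 0; 1 0 -40 0 0 0 0; 1 0 -40 0 0 0 0"
}}

```text
time_s: 18.03
position: [0.4876, 0.2327, 0.0996]
tool_rot: [[1.0, 0.016, 0.001], [0.016, -1.0, 0.001], [0.001, -0.001, -1.0]]
ft_force: [1.7, -0.4, 0.5]
grip_width: -0.0001
```

Request:
{"method": "arm_command", "body": {
  "rows": "1 3 0 0 0 0 0; 1 2 0 0 0 0 0; 1 1.5 0 0 0 0 0; 1 1.5 0 0 0 0 0; 1 0 0 0 0 0 0"
}}

```text
time_s: 18.45
position: [0.4962, 0.2299, 0.0993]
tool_rot: [[1.0, 0.015, -0.0], [0.015, -1.0, 0.0], [-0.0, -0.0, -1.0]]
ft_force: [-1.7, 1.4, 1.7]
grip_width: -0.0002
```

Request:
{"method": "arm_command", "body": {
  "rows": "1 1.5 0 0 0 0 0; 1 1.5 0 0 0 0 0; 1 0 0 0 0 0 0"
}}

```text
time_s: 18.7
position: [0.4994, 0.2305, 0.0993]
tool_rot: [[1.0, 0.015, 0.0], [0.015, -1.0, -0.0], [0.0, 0.0, -1.0]]
ft_force: [-1.1, -0.4, -1.2]
grip_width: -0.0001
```

Request:
{"method": "arm_command", "body": {
  "rows": "1 -7 0 0 0 0 0; 1 0 40 0 0 0 0; 1 0 40 0 0 0 0; 1 0 40 0 0 0 0; 1 0 40 0 0 0 0"
}}

```text
time_s: 19.12
position: [0.4942, 0.0694, 0.0996]
tool_rot: [[1.0, 0.017, 0.001], [0.017, -1.0, -0.0], [0.001, 0.0, -1.0]]
ft_force: [1.3, -0.5, -0.7]
grip_width: 0.0001
```

Request:
{"method": "arm_command", "body": {
  "rows": "1 3 0 0 0 0 0; 1 2 0 0 0 0 0; 1 1.5 0 0 0 0 0; 1 1.5 0 0 0 0 0; 1 0 0 0 0 0 0"
}}

```text
time_s: 19.53
position: [0.5025, 0.0722, 0.0992]
tool_rot: [[1.0, 0.018, -0.0], [0.018, -1.0, -0.0], [-0.0, 0.0, -1.0]]
ft_force: [-0.7, -0.9, -0.8]
grip_width: 0.0002
```

Request:
{"method": "arm_command", "body": {
  "rows": "1 1.5 0 0 0 0 0; 1 1.5 0 0 0 0 0; 1 0 0 0 0 0 0"
}}

```text
time_s: 19.78
position: [0.5058, 0.0716, 0.0993]
tool_rot: [[1.0, 0.017, 0.0], [0.017, -1.0, 0.0], [0.0, -0.0, -1.0]]
ft_force: [-2.1, -0.5, -1.3]
grip_width: 0.0002
```

Request:
{"method": "arm_command", "body": {
  "rows": "1 -7 0 0 0 0 0; 1 0 -40 0 0 0 0; 1 0 -40 0 0 0 0; 1 0 -40 0 0 0 0; 1 0 -40 0 0 0 0"
}}

```text
time_s: 20.2
position: [0.4956, 0.2328, 0.0996]
tool_rot: [[1.0, 0.016, 0.001], [0.016, -1.0, 0.001], [0.001, -0.001, -1.0]]
ft_force: [0.5, 0.0, -0.2]
grip_width: 0.0001
```

Request:
{"method": "arm_command", "body": {
  "rows": "1 3 0 0 0 0 0; 1 2 0 0 0 0 0; 1 1.5 0 0 0 0 0; 1 1.5 0 0 0 0 0; 1 0 0 0 0 0 0"
}}

```text
time_s: 20.62
position: [0.5042, 0.23, 0.0993]
tool_rot: [[1.0, 0.015, -0.0], [0.015, -1.0, 0.0], [-0.0, -0.0, -1.0]]
ft_force: [-1.9, 0.4, -0.7]
grip_width: -0.0002
```

Request:
{"method": "arm_command", "body": {
  "rows": "1 1.5 0 0 0 0 0; 1 1.5 0 0 0 0 0; 1 0 0 0 0 0 0"
}}

```text
time_s: 20.87
position: [0.5074, 0.2306, 0.0993]
tool_rot: [[1.0, 0.015, 0.0], [0.015, -1.0, -0.0], [0.0, 0.0, -1.0]]
ft_force: [0.6, -0.6, -0.2]
grip_width: 0.0003
```

```bash
python3 - <<'E'
from h import *
st=readout.observe();print(st["time_s"],st["position"],st["ft_force"])
s=save("side","pics/s5.png");cv2.imwrite("pics/c6.png",cv2.resize(cv2.imread("pics/s5.png")[150:220,270:360],None,fx=8,fy=8,interpolation=cv2.INTER_CUBIC))
E
```

```text
20.8667 [0.50736783 0.23058491 0.09931007] [ 0.59226406 -0.59554983 -0.15449592]
```

View pics/c6.png

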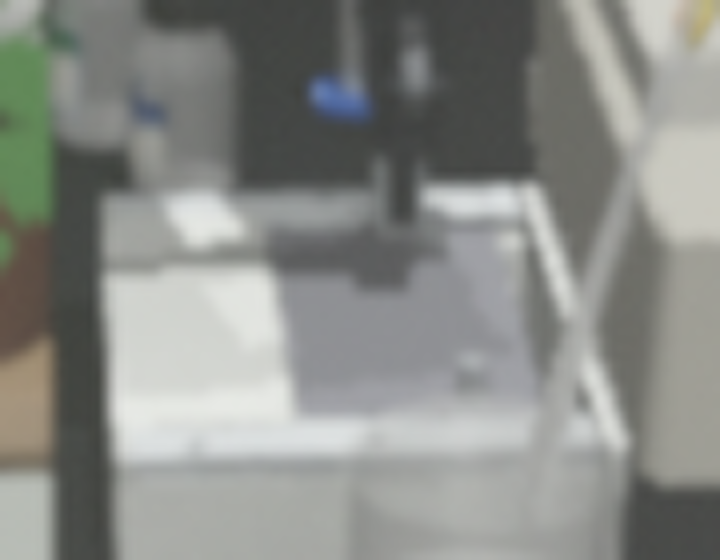

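The side crop shows the cover now reaching past the vial's place, front edge about (530,300), with the right pin at (470,370). It moves freely and stays nearly square.

Request:
{"method": "arm_command", "body": {
  "rows": "1 -7 0 0 0 0 0; 1 0 40 0 0 0 0; 1 0 40 0 0 0 0; 1 0 40 0 0 0 0; 1 0 40 0 0 0 0"
}}

```text
time_s: 21.33
position: [0.5022, 0.0696, 0.0996]
tool_rot: [[1.0, 0.017, 0.001], [0.017, -1.0, -0.0], [0.001, 0.0, -1.0]]
ft_force: [1.2, 0.3, 0.4]
grip_width: -0.0
```

Request:
{"method": "arm_command", "body": {
  "rows": "1 3 0 0 0 0 0; 1 2 0 0 0 0 0; 1 1.5 0 0 0 0 0; 1 1.5 0 0 0 0 0; 1 0 0 0 0 0 0"
}}

```text
time_s: 21.75
position: [0.5105, 0.0723, 0.0992]
tool_rot: [[1.0, 0.018, -0.0], [0.018, -1.0, -0.0], [-0.0, 0.0, -1.0]]
ft_force: [-1.0, -0.5, 0.1]
grip_width: 0.0001
```

Request:
{"method": "arm_command", "body": {
  "rows": "1 1.5 0 0 0 0 0; 1 1.5 0 0 0 0 0; 1 0 0 0 0 0 0"
}}

```text
time_s: 22.0
position: [0.5138, 0.0718, 0.0992]
tool_rot: [[1.0, 0.017, 0.0], [0.017, -1.0, 0.0], [0.0, -0.0, -1.0]]
ft_force: [-1.5, 0.9, -0.5]
grip_width: 0.0002
```

Request:
{"method": "arm_command", "body": {
  "rows": "1 -7 0 0 0 0 0; 1 0 -40 0 0 0 0; 1 0 -40 0 0 0 0; 1 0 -40 0 0 0 0; 1 0 -40 0 0 0 0"
}}

```text
time_s: 22.42
position: [0.5036, 0.2329, 0.0996]
tool_rot: [[1.0, 0.016, 0.001], [0.016, -1.0, 0.001], [0.001, -0.001, -1.0]]
ft_force: [1.1, -0.6, 1.0]
grip_width: 0.0001
```

Request:
{"method": "arm_command", "body": {
  "rows": "1 3 0 0 0 0 0; 1 2 0 0 0 0 0; 1 1.5 0 0 0 0 0; 1 1.5 0 0 0 0 0; 1 0 0 0 0 0 0"
}}

```text
time_s: 22.83
position: [0.5123, 0.2301, 0.0993]
tool_rot: [[1.0, 0.014, -0.0], [0.014, -1.0, 0.0], [-0.0, -0.0, -1.0]]
ft_force: [-1.3, 1.0, -0.2]
grip_width: 0.0
```

Request:
{"method": "arm_command", "body": {
  "rows": "1 1 0 0 0 0 0; 1 1 0 0 0 0 0; 1 0 0 0 0 0 0"
}}

```text
time_s: 23.08
position: [0.5142, 0.2306, 0.0993]
tool_rot: [[1.0, 0.016, -0.0], [0.016, -1.0, -0.0], [-0.0, 0.0, -1.0]]
ft_force: [-1.9, -0.1, 0.1]
grip_width: -0.0001
```

Request:
{"method": "arm_command", "body": {
  "rows": "1 -7 0 0 0 0 0; 1 0 40 0 0 0 0; 1 0 40 0 0 0 0; 1 0 40 0 0 0 0; 1 0 40 0 0 0 0"
}}

```text
time_s: 23.5
position: [0.5092, 0.0697, 0.0996]
tool_rot: [[1.0, 0.017, 0.001], [0.017, -1.0, -0.0], [0.001, 0.0, -1.0]]
ft_force: [1.1, -0.2, -0.2]
grip_width: 0.0001
```

Request:
{"method": "arm_command", "body": {
  "rows": "1 3 0 0 0 0 0; 1 2 0 0 0 0 0; 1 1.5 0 0 0 0 0; 1 1 0 0 0 0 0; 1 0 0 0 0 0 0"
}}

```text
time_s: 23.92
position: [0.5169, 0.0724, 0.0992]
tool_rot: [[1.0, 0.018, -0.0], [0.018, -1.0, -0.0], [-0.0, 0.0, -1.0]]
ft_force: [-0.6, -1.3, -0.4]
grip_width: -0.0
```

Request:
{"method": "arm_command", "body": {
  "rows": "1 1 0 0 0 0 0; 1 0.7 0 0 0 0 0; 1 0 0 0 0 0 0"
}}

```text
time_s: 24.17
position: [0.5188, 0.072, 0.0993]
tool_rot: [[1.0, 0.017, -0.0], [0.017, -1.0, 0.0], [-0.0, -0.0, -1.0]]
ft_force: [-1.5, 0.1, 0.4]
grip_width: -0.0002
```

Request:
{"method": "arm_command", "body": {
  "rows": "1 -7 0 0 0 0 0; 1 0 -40 0 0 0 0; 1 0 -40 0 0 0 0; 1 0 -40 0 0 0 0; 1 0 -40 0 0 0 0"
}}

```text
time_s: 24.58
position: [0.5089, 0.2329, 0.0996]
tool_rot: [[1.0, 0.016, 0.001], [0.016, -1.0, 0.0], [0.001, -0.0, -1.0]]
ft_force: [1.2, 0.4, -0.3]
grip_width: 0.0002
```

Request:
{"method": "arm_command", "body": {
  "rows": "1 3 0 0 0 0 0; 1 2 0 0 0 0 0; 1 1.5 0 0 0 0 0; 1 1 0 0 0 0 0; 1 0 0 0 0 0 0"
}}

```text
time_s: 25.0
position: [0.5168, 0.2302, 0.0993]
tool_rot: [[1.0, 0.015, -0.001], [0.015, -1.0, 0.0], [-0.001, -0.0, -1.0]]
ft_force: [-1.1, 0.6, -0.3]
grip_width: -0.0001
```

Request:
{"method": "arm_command", "body": {
  "rows": "1 0.7 0 0 0 0 0; 1 0 0 0 0 0 0"
}}

```text
time_s: 25.17
position: [0.5175, 0.2304, 0.0993]
tool_rot: [[1.0, 0.015, -0.001], [0.015, -1.0, -0.0], [-0.001, 0.0, -1.0]]
ft_force: [-2.2, -0.1, 0.2]
grip_width: 0.0001
```

Request:
{"method": "arm_command", "body": {
  "rows": "1 0.7 0 0 0 0 0; 1 0 0 0 0 0 0"
}}

```text
time_s: 25.33
position: [0.5182, 0.2309, 0.0993]
tool_rot: [[1.0, 0.016, -0.0], [0.016, -1.0, -0.0], [-0.0, 0.0, -1.0]]
ft_force: [-1.6, -1.5, -0.4]
grip_width: -0.0001
```

Request:
{"method": "arm_command", "body": {
  "rows": "1 0.7 0 0 0 0 0; 1 0 0 0 0 0 0"
}}

```text
time_s: 25.5
position: [0.5189, 0.2312, 0.0993]
tool_rot: [[1.0, 0.016, 0.0], [0.016, -1.0, -0.0], [0.0, 0.0, -1.0]]
ft_force: [-1.5, -1.3, 0.0]
grip_width: 0.0003
```

Request:
{"method": "arm_command", "body": {
  "rows": "1 -7 0 0 0 0 0; 1 0 40 0 0 0 0; 1 0 40 0 0 0 0; 1 0 40 0 0 0 0; 1 0 40 0 0 0 0"
}}

```text
time_s: 25.92
position: [0.5141, 0.07, 0.0996]
tool_rot: [[1.0, 0.017, 0.001], [0.017, -1.0, 0.0], [0.001, -0.0, -1.0]]
ft_force: [0.6, 0.8, 0.5]
grip_width: -0.0
```

Request:
{"method": "arm_command", "body": {
  "rows": "1 3 0 0 0 0 0; 1 1.5 0 0 0 0 0; 1 1 0 0 0 0 0; 1 0.8 0 0 0 0 0; 1 0 0 0 0 0 0"
}}

```text
time_s: 26.33
position: [0.5204, 0.0726, 0.0993]
tool_rot: [[1.0, 0.018, -0.0], [0.018, -1.0, -0.0], [-0.0, 0.0, -1.0]]
ft_force: [-1.5, -0.8, 0.3]
grip_width: 0.0001
```

Request:
{"method": "arm_command", "body": {
  "rows": "1 0.7 0 0 0 0 0; 1 0 0 0 0 0 0"
}}

```text
time_s: 26.5
position: [0.5211, 0.0724, 0.0992]
tool_rot: [[1.0, 0.018, -0.001], [0.018, -1.0, 0.0], [-0.001, -0.0, -1.0]]
ft_force: [-1.7, 1.9, 0.6]
grip_width: 0.0002
```

Request:
{"method": "arm_command", "body": {
  "rows": "1 0.7 0 0 0 0 0; 1 0 0 0 0 0 0"
}}

```text
time_s: 26.67
position: [0.5221, 0.0719, 0.0993]
tool_rot: [[1.0, 0.017, -0.0], [0.017, -1.0, 0.0], [-0.0, -0.0, -1.0]]
ft_force: [-2.4, 1.2, 0.3]
grip_width: 0.0001
```

Request:
{"method": "arm_command", "body": {
  "rows": "1 0.7 0 0 0 0 0; 1 0 0 0 0 0 0"
}}

```text
time_s: 26.83
position: [0.5229, 0.0715, 0.0993]
tool_rot: [[1.0, 0.017, 0.0], [0.017, -1.0, 0.0], [0.0, -0.0, -1.0]]
ft_force: [-1.5, 0.5, 0.1]
grip_width: -0.0001
```

Request:
{"method": "arm_command", "body": {
  "rows": "1 0.7 0 0 0 0 0; 1 0 0 0 0 0 0"
}}

```text
time_s: 27.0
position: [0.5231, 0.0715, 0.0992]
tool_rot: [[1.0, 0.016, -0.001], [0.016, -1.0, 0.0], [-0.001, -0.0, -1.0]]
ft_force: [-4.3, 2.0, 1.6]
grip_width: -0.0002
```

The right end stopped at u≈0.524 m (u = TCP position along the closing direction) with the force rising, which suggests the buffer. Now the left end.

Request:
{"method": "arm_command", "body": {
  "rows": "1 -7.5 0 0 0 0 0; 1 0 -40 0 0 0 0; 1 0 -40 0 0 0 0; 1 0 -40 0 0 0 0; 1 0 -40 0 0 0 0"
}}

```text
time_s: 27.42
position: [0.5136, 0.2327, 0.0997]
tool_rot: [[1.0, 0.015, 0.002], [0.015, -1.0, 0.0], [0.002, -0.0, -1.0]]
ft_force: [0.5, -0.1, 0.2]
grip_width: -0.0001
```

Request:
{"method": "arm_command", "body": {
  "rows": "1 3 0 0 0 0 0; 1 1.5 0 0 0 0 0; 1 1 0 0 0 0 0; 1 0.7 0 0 0 0 0; 1 0 0 0 0 0 0"
}}

```text
time_s: 27.83
position: [0.5198, 0.2302, 0.0993]
tool_rot: [[1.0, 0.014, -0.0], [0.014, -1.0, 0.0], [-0.0, -0.0, -1.0]]
ft_force: [-1.0, -0.1, -0.0]
grip_width: -0.0001
```

Request:
{"method": "arm_command", "body": {
  "rows": "1 0.7 0 0 0 0 0; 1 0 0 0 0 0 0"
}}

```text
time_s: 28.0
position: [0.5203, 0.2304, 0.0993]
tool_rot: [[1.0, 0.015, -0.001], [0.015, -1.0, -0.001], [-0.001, 0.001, -1.0]]
ft_force: [-3.3, -2.3, 0.0]
grip_width: -0.0001
```

Request:
{"method": "arm_command", "body": {
  "rows": "1 0.7 0 0 0 0 0; 1 0 0 0 0 0 0"
}}

```text
time_s: 28.17
position: [0.521, 0.2309, 0.0993]
tool_rot: [[1.0, 0.016, -0.001], [0.016, -1.0, -0.0], [-0.001, 0.0, -1.0]]
ft_force: [-1.6, -2.0, 0.3]
grip_width: -0.0002
```

Request:
{"method": "arm_command", "body": {
  "rows": "1 0.5 0 0 0 0 0; 1 0 0 0 0 0 0"
}}

```text
time_s: 28.33
position: [0.5211, 0.2311, 0.0992]
tool_rot: [[1.0, 0.016, -0.002], [0.016, -1.0, -0.001], [-0.002, 0.001, -1.0]]
ft_force: [-4.6, -2.9, 1.4]
grip_width: -0.0004
```

Request:
{"method": "arm_command", "body": {
  "rows": "1 0.5 0 0 0 0 0; 1 0 0 0 0 0 0"
}}

```text
time_s: 28.5
position: [0.5212, 0.2311, 0.0991]
tool_rot: [[1.0, 0.016, -0.002], [0.016, -1.0, -0.001], [-0.002, 0.001, -1.0]]
ft_force: [-5.4, -2.8, 1.9]
grip_width: -0.0001
```

Request:
{"method": "arm_command", "body": {
  "rows": "1 0.5 0 0 0 0 0; 1 0 0 0 0 0 0"
}}

```text
time_s: 28.67
position: [0.5213, 0.2311, 0.0991]
tool_rot: [[1.0, 0.016, -0.003], [0.016, -1.0, -0.001], [-0.004, 0.001, -1.0]]
ft_force: [-7.8, -3.3, 3.2]
grip_width: -0.0002
```

Request:
{"method": "arm_command", "body": {
  "rows": "1 0.6 0 0 0 0 0; 1 0.6 0 0 0 0 0; 1 0 0 0 0 0 0"
}}

```text
time_s: 28.92
position: [0.5214, 0.2311, 0.099]
tool_rot: [[1.0, 0.017, -0.006], [0.017, -1.0, -0.001], [-0.006, 0.001, -1.0]]
ft_force: [-11.6, -3.3, 6.7]
grip_width: 0.0
```

Request:
{"method": "arm_command", "body": {
  "rows": "1 0.5 0 0 0 0 0; 1 0 0 0 0 0 0; 1 0 0 0 0 0 0"
}}

```text
time_s: 29.17
position: [0.5215, 0.2311, 0.099]
tool_rot: [[1.0, 0.017, -0.007], [0.017, -1.0, -0.001], [-0.007, 0.001, -1.0]]
ft_force: [-14.6, -4.0, 6.8]
grip_width: -0.0
```

Request:
{"method": "arm_command", "body": {
  "rows": "1 0.3 0 0 0 0 0; 1 0 0 0 0 0 0; 1 0 0 0 0 0 0; 1 0 0 0 0 0 0; 1 0 0 0 0 0 0"
}}

```text
time_s: 29.58
position: [0.5215, 0.2312, 0.099]
tool_rot: [[1.0, 0.017, -0.007], [0.017, -1.0, -0.002], [-0.008, 0.001, -1.0]]
ft_force: [-14.5, -4.4, 7.9]
grip_width: 0.0001
```

Request:
{"method": "arm_command", "body": {
  "rows": "1 0 0 0 0 0 0; 1 0 0 0 0 0 0; 1 0 0 0 0 0 0; 1 0 0 0 0 0 0"
}}

```text
time_s: 29.92
position: [0.5216, 0.2311, 0.099]
tool_rot: [[1.0, 0.017, -0.007], [0.017, -1.0, -0.002], [-0.007, 0.001, -1.0]]
ft_force: [-14.7, -4.2, 6.8]
grip_width: 0.0001
```

Request:
{"method": "arm_command", "body": {
  "rows": "1 -4 0 0 0 0 0; 1 -6 0 0 0 0 0; 1 0 40 0 0 0 0; 1 0 40 0 0 0 0; 1 0 40 0 0 0 0"
}}

```text
time_s: 30.33
position: [0.5166, 0.1105, 0.0996]
tool_rot: [[1.0, 0.018, 0.002], [0.018, -1.0, 0.0], [0.002, -0.0, -1.0]]
ft_force: [0.8, -0.1, -0.0]
grip_width: -0.0
```

Request:
{"method": "arm_command", "body": {
  "rows": "1 0 40 0 0 0 0; 1 2 0 0 0 0 0; 1 1 0 0 0 0 0; 1 1 0 0 0 0 0; 1 0 0 0 0 0 0"
}}

```text
time_s: 30.75
position: [0.5214, 0.0725, 0.0994]
tool_rot: [[1.0, 0.018, 0.001], [0.018, -1.0, 0.0], [0.001, -0.0, -1.0]]
ft_force: [-0.6, 0.3, 0.1]
grip_width: -0.0
```

Request:
{"method": "arm_command", "body": {
  "rows": "1 0.7 0 0 0 0 0; 1 0.7 0 0 0 0 0; 1 0 0 0 0 0 0"
}}

```text
time_s: 31.0
position: [0.5226, 0.0722, 0.0993]
tool_rot: [[1.0, 0.018, 0.0], [0.018, -1.0, 0.0], [0.0, -0.0, -1.0]]
ft_force: [0.2, 0.4, 0.1]
grip_width: -0.0002
```

Request:
{"method": "arm_command", "body": {
  "rows": "1 0.6 0 0 0 0 0; 1 0.5 0 0 0 0 0; 1 0 0 0 0 0 0"
}}

```text
time_s: 31.25
position: [0.5231, 0.0718, 0.0992]
tool_rot: [[1.0, 0.017, -0.002], [0.017, -1.0, 0.0], [-0.002, -0.0, -1.0]]
ft_force: [-3.1, 2.3, 0.5]
grip_width: 0.0002
```

Request:
{"method": "arm_command", "body": {
  "rows": "1 0.5 0 0 0 0 0; 1 0.5 0 0 0 0 0; 1 0 0 0 0 0 0"
}}

```text
time_s: 31.5
position: [0.5233, 0.0718, 0.0991]
tool_rot: [[1.0, 0.017, -0.004], [0.017, -1.0, 0.001], [-0.004, -0.001, -1.0]]
ft_force: [-7.4, 2.7, 3.8]
grip_width: -0.0002
```

Request:
{"method": "arm_command", "body": {
  "rows": "1 0.6 0 0 0 0 0; 1 0.6 0 0 0 0 0; 1 0 0 0 0 0 0"
}}

```text
time_s: 31.75
position: [0.5235, 0.0719, 0.0991]
tool_rot: [[1.0, 0.017, -0.006], [0.017, -1.0, 0.001], [-0.006, -0.001, -1.0]]
ft_force: [-11.6, 1.8, 6.8]
grip_width: 0.0004
```

Request:
{"method": "arm_command", "body": {
  "rows": "1 0.6 0 0 0 0 0; 1 0 0 0 0 0 0; 1 0 0 0 0 0 0"
}}

```text
time_s: 32.0
position: [0.5236, 0.0719, 0.099]
tool_rot: [[1.0, 0.017, -0.007], [0.017, -1.0, 0.001], [-0.007, -0.001, -1.0]]
ft_force: [-13.5, 1.4, 7.9]
grip_width: 0.0
```

Next a little more force, then hold 0.75 s, retreat back and up, and check.

Request:
{"method": "arm_command", "body": {
  "rows": "1 0.5 0 0 0 0 0; 1 0 0 0 0 0 0; 1 0 0 0 0 0 0; 1 0 0 0 0 0 0; 1 0 0 0 0 0 0"
}}

```text
time_s: 32.42
position: [0.5236, 0.0719, 0.099]
tool_rot: [[1.0, 0.017, -0.008], [0.017, -1.0, 0.0], [-0.008, -0.001, -1.0]]
ft_force: [-15.8, 1.5, 9.7]
grip_width: 0.0001
```

Request:
{"method": "arm_command", "body": {
  "rows": "1 0 0 0 0 0 0; 1 0 0 0 0 0 0; 1 0 0 0 0 0 0; 1 0 0 0 0 0 0"
}}

```text
time_s: 32.75
position: [0.5236, 0.0719, 0.099]
tool_rot: [[1.0, 0.017, -0.008], [0.017, -1.0, 0.001], [-0.008, -0.001, -1.0]]
ft_force: [-14.8, 1.7, 9.9]
grip_width: -0.0004
```

Request:
{"method": "arm_command", "body": {
  "rows": "1 -4 0 0 0 0 0; 1 -10 0 0 0 0 0; 1 0 0 -25 0 0 0; 1 0 0 -40 0 0 0; 1 0 0 -40 0 0 0"
}}

```text
time_s: 33.17
position: [0.5127, 0.071, 0.2053]
tool_rot: [[1.0, 0.016, -0.001], [0.016, -1.0, -0.0], [-0.001, 0.0, -1.0]]
ft_force: [0.6, -0.2, -0.6]
grip_width: -0.0002
```

Request:
{"method": "arm_command", "body": {
  "rows": "1 -35 20 0 0 0 0; 1 -35 20 0 0 0 0; 1 -10 38 0 0 0 0; 1 0 40 0 0 0 0; 1 0 40 0 0 0 0"
}}

```text
time_s: 33.58
position: [0.435, -0.0896, 0.2051]
tool_rot: [[1.0, 0.017, 0.002], [0.017, -1.0, -0.001], [0.002, 0.001, -1.0]]
ft_force: [0.3, 0.4, 0.1]
grip_width: 0.0002
```

Request:
{"method": "arm_command", "body": {
  "rows": "1 0 40 0 0 0 0; 1 0 40 0 0 0 0; 1 0 40 0 0 0 0; 1 0 20 0 0 0 0; 1 0 0 0 0 0 0"
}}

```text
time_s: 34.0
position: [0.438, -0.2324, 0.2042]
tool_rot: [[1.0, 0.012, 0.001], [0.012, -1.0, -0.002], [0.001, 0.002, -1.0]]
ft_force: [-0.8, 0.3, -1.6]
grip_width: -0.0001
```

```bash
python3 - <<'E'
from h import *
t=save("top","pics/t6.png");s=save("side","pics/s6.png")
cv2.imwrite("pics/c7.png",np.vstack([cv2.resize(t[148:208,235:345][...,::-1],(770,420),interpolation=cv2.INTER_CUBIC),cv2.resize(t[140:265,235:515][...,::-1],(770,344),interpolation=cv2.INTER_CUBIC)[:178]]))
E
```

```text
(no output)
```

View pics/c7.png

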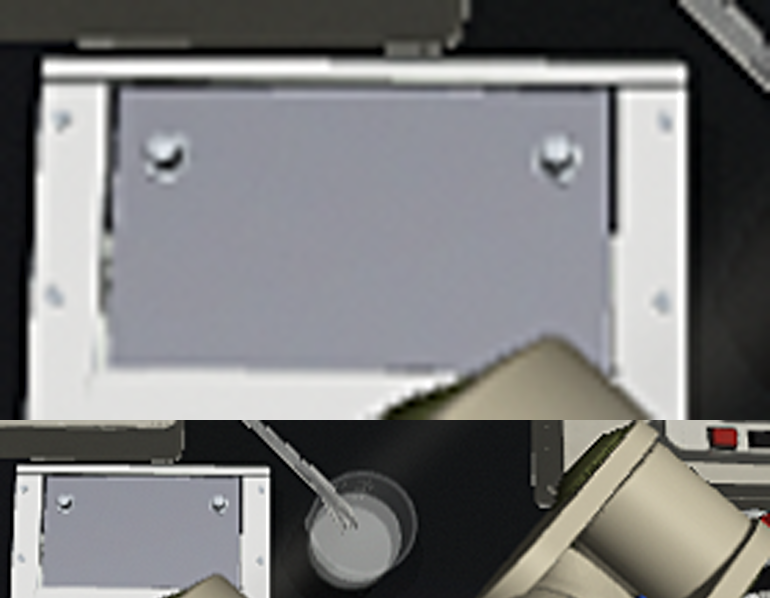

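The top crop shows the cover shut against the far wall, front edge level at row ~87, pins at (165,155) and (556,157), with the arm clear. I'm handing in.

```bash
python3 -c "
from h import *
for u in[(165,155),(556,157)]: print(atz('top',(235+u[0]/7,148+u[1]/7),.091))
env.close_job()"
```

```text
[0.53240457 0.22814225 0.091     ]
[0.53509245 0.06993845 0.091     ]
the job is handed in; nothing more can be done
```

I stood the small white-capped vial in the pocket, slid the cover shut over it and pressed both ends against the buffers. I handed the job in at about 34 s, with the arm well clear of everything.

- **Vial:** it went in with little force and touched bottom at the expected height. Afterwards the camera showed its cap centred and upright in the pocket.
- **Cover:** I worked it shut with short alternating pushes on the two pins. It never jammed, and readings stayed under about 6 N until it stopped.
- **Pressing:** the left end got about 14.6 N for roughly 0.7 s, then the right end about 15 N for roughly 0.7 s. The highest reading along the push was 15.8 N, about 19 N with the upward part included. Both ends stopped within about 1 mm of each other and near where the box geometry put the home position.
- **Last picture:** the cover's front edge lies level along the far wall with no opening left.

**One check disagreed:** the final camera reading put both pins about 4 mm nearer the robot than the home position, equally on both sides. I think this is error in picking the shiny pin tops plus the 2 mm calibration. The stop positions, the stiff stop at both ends and the closed gap all point to the cover being home.

I did not check the timer, the tape roll or the amber bottle in a final picture, but the arm was not sent near them.

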